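Charge the packed-bed column

TASK

Charge the glass column with its ceramic packing: loosen the wing nut on the charging head, swing the bolt out of the lid's slotted lug so that it hangs free, and turn the lid right aside. Then pour all six ceramic pieces from the scoop through the funnel so that every one lies down in the glass tube, and stand the scoop upright back on the bench, leaving the head open. Don't knock or shift the conical flask, petri dish or burner that stand round about.

Things in the scene. Friction and masses are not known exactly. Their poses are not given: they have to be found in the camera images.
- column: The column, fixed: steel foot 136 mm across, glass tube (48 mm bore, height 24 to 112 mm), above it a steel funnel widening from 48 mm at height 112 mm to a mouth of 131 mm at 184 mm, with a flange 154 mm across. Origin: centre of the foot's underside, on the bench. z is up along the tube, -x points to the side with swing bolt and wing nut, +x to the lid's pivot post.
- funnel_mouth (a point): Centre of the funnel's open mouth, at rim height (184 mm above the bench), under the lid.
- column_floor (a point): Centre of the bottom inside the glass tube, 24 mm above the bench.
- wing_nut (a joint): Turn of the wing nut on its bolt, rad: about 0 to 0.25 at the start (tight), grows as it is loosened (anticlockwise seen from above), stops at 1.6. Its steep quick-acting thread lifts it 3.8 mm per rad; from about 1 rad its washer clears the raised lip at the outer end of the lid's lug and the bolt can swing out. Turning takes about 0.1 N m; it stays where it is left.
- nut_wings (a point): Centre of the dark wing nut's flat blade (both wings in one plate, 60 mm long, 10 mm thick, 24 mm high), 90 mm from the bolt's eye, 220 mm above the bench when tight. x runs along the blade, z up along the bolt. Tight, the blade points towards the column's axis; loosened, it lies across that direction. The top of the lug is 26 mm below this point.
- swing_bolt (a joint): Angle of the swing bolt, rad: 0 upright in the lug's slot, grows as its upper end swings outwards, away from the column (towards the column's -x), and down; stop at 2.4 (hanging). Nearly free: past about 0.2 it falls on by itself under the weight of the nut.
- bolt_eye (a point): The hinge of the swing bolt, on the pin of its clevis, 88 mm from the column's axis towards the column's -x, 130 mm above the bench. The hinge axis is level, along the column's y.
- lid (a joint): Turn of the lid about its upright pivot post, rad: 0 shut over the mouth, where the bolt in the slot holds it; grows as the lid turns level and anticlockwise seen from above (the knob goes first towards the column's -y); stop at 1.95. The mouth is well open from 1.5. It stays where it is left; about 1.5 N at the knob moves it.
- lid_knob (a point): Middle of the black upright knob at the lid's centre: 32 mm across, 20 mm high (207 to 227 mm above the bench), 88 mm from the pivot axis. The lid's top is 195 mm above the bench round the knob.
- lid_pivot (a point): Top of the lid's pivot hub, on the vertical pivot axis, 88 mm from the column's axis towards the column's +x, 202 mm above the bench.
- scoop_grip (a point): Point in the handle of the loose aluminium scoop (about 180 g), above its balance point. The handle is a level black bar over the pan, 18 mm wide, 22 mm high, reaching 30 mm ahead of this point and 56 mm behind it; the point is on its centre line, 80 mm above the scoop's underside. x axis along the bar towards the pouring lip, z up.
- scoop_lip (a point): Middle of the scoop's open pouring lip, on the floor's upper face: 70 mm ahead of and 77 mm below scoop_grip in the scoop's frame. The pan is 120 mm long, 80 mm wide, 54 mm at the lip; walls 32 mm high at the back, 13 mm at the lip; floor 3 mm thick. The smooth pieces start to slide at about 11 to 18 degrees of forward tilt; 40 degrees empties it.
- piece0_mid (a point): Centre of a white ceramic packing piece: round-edged cylinder 18 mm across, 18 mm high, 12 g. At the start it stands in the scoop's pan.
- piece1_mid (a point): Centre of a white ceramic packing piece: round-edged cylinder 18 mm across, 18 mm high, 12 g. At the start it stands in the scoop's pan.
- piece2_mid (a point): Centre of a white ceramic packing piece: round-edged cylinder 18 mm across, 18 mm high, 12 g. At the start it stands in the scoop's pan.
- piece3_mid (a point): Centre of a white ceramic packing piece: round-edged cylinder 18 mm across, 18 mm high, 12 g. At the start it stands in the scoop's pan.
- piece4_mid (a point): Centre of a white ceramic packing piece: round-edged cylinder 18 mm across, 18 mm high, 12 g. At the start it stands in the scoop's pan.
- piece5_mid (a point): Centre of a white ceramic packing piece: round-edged cylinder 18 mm across, 18 mm high, 12 g. At the start it stands in the scoop's pan.
- petri_dish_1_mid (a point): Bystander, loose: flat closed petri dish, 91 mm across, 16 mm high, near the bench's front edge between scoop and column; the point is half-way up.
- flask_100_mid (a point): Bystander, loose: small conical flask, 62 mm across the foot, 104 mm high; the point is half-way up.
- bunsen_b_mid (a point): Bystander, loose: gas burner with a round foot 80 mm across and a brass tube, 150 mm high; the point is half-way up.
There are look-alikes about, which are no part of the job. What is shaped like the part that bears scoop_grip but green is not meant.

How it is judged:
By the outcome, as a careful person would: the job done as asked, in the order asked, and still so for the second after the job is handed in, with the robot touching nothing.
It also fails if it takes over 70 s, if anything falls off the work surface, if the arm or the gripper's body presses on something with over 40 N, if the wrist force passes 120 N, or if a joint passes its speed limit or range.

ROBOT

A 6-joint arm with a two-finger parallel gripper is mounted at the origin on a cart in front of the work surface, level with it; the furniture and walls round the work are solid. World frame = base frame: x ahead of the robot, y to its left, z up, the work surface at z = 0. Lengths are in m, angles in rad, forces in N, time in s.
With the tool pointing down it reaches from about 0.35 to 0.975 m from the base axis. Payload 4.9 kg.
Tool frame: the origin (TCP) lies on the centre line of the jaws, within the pads' length; the fingertips stand 22 mm ahead of it and the grasp point (between the pads) lies 3 mm ahead of it (manip.tcp_to_tips is the distance from the TCP to the fingertips, in m); z points along the fingers, x is the direction in which the jaws open and shut, and the axes are right-handed (so a half turn about z gives the same grasp; the last joint's range is limited). The gripper opens to 85 mm and grips with 20 to 120 N. Pads are 22 mm wide; open, the fingers measure 114 mm over their backs; the gripper's body (76 mm by 85 mm) begins 54 mm behind the grasp point. The pads swing forward as they close: fully open they stand 13 mm farther back than shut.
Start: joints at [-1.358, 0.053, 1.613, -0, 1.476, -0.119], TCP at [0.204, -0.591, 0.226] pointing down, gripper open.
Joint ranges: [-3.01, 3.01], [-1.01, 2.22], [0.06, 2.58], [-1.02, 4.17], [0.09, 2.62], [-3.14, 3.14]. Speed limits (rad/s): [2.57, 2.57, 3.14, 3.14, 3.14, 3.14].

INTERFACE

Orientations are given as a unit quaternion [w, x, y, z].
In Python, from plant import manip gives the robot as it stands.
- The arm moves only by the shell command python3 -m pendant 'ROWS'. ROWS is a JSON object of lists of equal length, an entry for each row: "linear": the shift along the tool's x, y, z in cm, a list of three; "rotation": the turn, a rotation vector about the tool's x, y, z in degrees, a list of three; "grip": the closure, from 0 (fully open) to 1 (shut). A call has exactly 10 rows; each row is the pose to reach, as a shift and turn from the pose commanded when the call began, along the tool's axes at that moment; what a row does not reach only later rows make up. A row lasts 1/12 s, in which the tool goes at most 41.7 mm and 7.16 degrees, less where a joint would pass 70% of its speed; a pose out of reach is approached as far as the arm can. A call with a gripper value outside its range is refused whole. The fingers move at their own pace and stop on an object; the grip force is fixed at half the most. Time passes only in rows, so rows that repeat a pose let the fingers close, or fill a call up. It gives the time, the measured TCP pose, the force and the opening at its end, in the units of the state.
- manip.state(): the state, without advancing time (a new reading comes with each control period).
- manip.grab_frame(name): name is "scene" or "top" or "wrist"; returns the picture (420x560x3 uint8, red, green, blue); there is no depth.
- manip.calibration(name): a dict with "fx", "fy", "cx", "cy" (pixels), "cam_to_world" (4x4, takes a point from camera to world coordinates). Camera axes: x right, y up, looking along -z (the intrinsics and any distortion apply to the point x, -y, -z); pixel columns grow to the right and rows downward; lengths in m; the calibration is good to about 2 mm. The wrist camera is an equidistant fisheye: a pixel r from the principal point sees the ray r / f radians off the axis. A picture is of the moment at which its call begins: read the wrist's pose just before it. calibration takes no time and is no camera call; for the wrist camera it gives the pose at the moment of the call.
- manip.job_done(): hands the job in, once; it reports no verdict.
The state is a dict: "time": time; "joint_pos": joint angles; "joint_vel": joint speeds; "joint_efforts": joint torques, N m; "tool_pos": TCP position; "tool_rot": TCP orientation; "contact_force": force on the tool from outside, world axes, zero at the start; "ft_torque": the same for the moment, N m; "gripper_width": opening from 0.0 (shut) to 1.0 (fully open).
Only numpy, scipy, OpenCV 4.12 (cv2) and the standard library are available. Lean on these libraries where they do the work, as an engineer would, in place of code of your own. Each camera call takes 0.05 s, during which the arm holds its last target. There are 200 camera calls.

## Working session

There is one attempt and no reset: what is moved stays moved. The work goes in short steps, Python scripts to look and compute and a shell command to move; the robot and the scene stay as the last step left them, time stands still between calls to the robot, and variables do not carry over. Pictures are saved under pics/ and viewed, about 8 in all and at most 12, crops included, and the job is handed in when it is done.

```bash
mkdir -p pics; ls
python3 - <<'E'
from plant import manip
import cv2, numpy as np
s=manip.state(); print(s)
for n in ("scene","top"):
    im=manip.grab_frame(n); cv2.imwrite(f"pics/{n}0.png",im[...,::-1]); c=manip.calibration(n); print(n,c)
a=cv2.imread("pics/scene0.png");b=cv2.imread("pics/top0.png")
E
```

```text
pics
{'time': 0.0, 'joint_pos': array([-1.35797671e+00,  5.33377248e-02,  1.61433561e+00, -5.92374207e-06,
        1.47596975e+00, -1.18975484e-01]), 'joint_vel': array([ 2.22737539e-05,  3.93619798e-04,  8.29754155e-04,  1.31572990e-03,
        3.54969455e-05, -7.42421826e-04]), 'joint_efforts': array([-4.51165542e-04, -3.93683445e+01, -3.70176065e+01, -1.37247921e-04,
        6.97447904e-03,  1.32848083e-05]), 'tool_pos': array([ 0.20346456, -0.5902748 ,  0.22515003]), 'tool_rot': array([-6.87955862e-04,  8.14168253e-01, -5.80628112e-01, -7.60126893e-04]), 'contact_force': array([-1.04875719,  0.1506236 ,  0.78821665]), 'ft_torque': array([-0.02578174, -0.01051865, -0.04247645]), 'gripper_width': 0.9963670664798302}
scene {'fx': 452.4711731394308, 'fy': 452.4711731394308, 'cx': 284.4676648523663, 'cy': 205.54584308760465, 'cam_to_world': array([[-0.84579855,  0.23877946, -0.47708404,  0.03438786],
       [-0.53312795, -0.41178636,  0.7390579 ,  0.62343259],
       [-0.01998486,  0.87944094,  0.47558831,  0.6468219 ],
       [ 0.        ,  0.        ,  0.        ,  1.        ]])}
top {'fx': 430.1175139743457, 'fy': 430.1175139743457, 'cx': 288.97717764170983, 'cy': 211.30327164380108, 'cam_to_world': array([[-0.01728018,  0.99534319, -0.09483316,  0.41316645],
       [-0.99983068, -0.01780197, -0.00465885, -0.16082669],
       [-0.00632537,  0.0947366 ,  0.99548228,  1.18854103],
       [ 0.        ,  0.        ,  0.        ,  1.        ]])}
```

View pics/scene0.png

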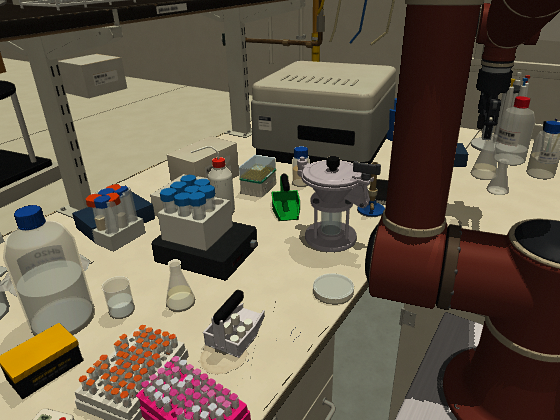

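View pics/top0.png

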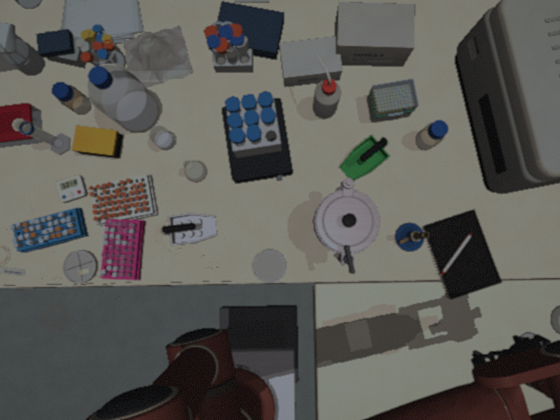

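Scene and top views: column head at top px (347,220), with the knob at (348,220), wing nut at (349,258) and pivot at (347,186). There are two scoops: the aluminium one with white pieces at top (190,229), and the green one at (365,157). The aluminium one fits the description, because green is excluded and it holds the pieces. The petri dish is at (269,264), the burner at (410,237) and the flask at (195,170). Next I measure and confirm in an enlarged crop.

```bash
cat > h.py <<'E'
from plant import manip
import numpy as np, cv2
from scipy.spatial.transform import Rotation as R
def ray(n,u,v,c=None):
    c=c or manip.calibration(n); M=c["cam_to_world"]
    x,y=(u-c["cx"])/c["fx"],(v-c["cy"])/c["fy"]
    if n=="wrist":
        r=np.hypot(x,y); k=np.sin(r)/r if r>1e-9 else 1; d=np.array([x*k,-y*k,-np.cos(r)])
    else: d=np.array([x,-y,-1.])
    return M[:3,3],M[:3,:3]@d
def onz(n,u,v,z,c=None):
    o,d=ray(n,u,v,c); return o+d*(z-o[2])/d[2]
def proj(n,p,c=None):
    c=c or manip.calibration(n); M=c["cam_to_world"]; q=M[:3,:3].T@(np.asarray(p)-M[:3,3])
    x,y,z=q[0],-q[1],-q[2]
    if n=="wrist":
        rho=np.hypot(x,y); t=np.arctan2(rho,z); x,y=x/rho*t,y/rho*t
    else: x,y=x/z,y/z
    return np.array([c["cx"]+c["fx"]*x,c["cy"]+c["fy"]*y])
def tri(rays):
    A=0;b=0
    for o,d in rays:
        d=d/np.linalg.norm(d);P=np.eye(3)-np.outer(d,d);A=A+P;b=b+P@o
    return np.linalg.solve(A,b)
def pose():
    s=manip.state(); q=s["tool_rot"]; return s["tool_pos"],R.from_quat([q[1],q[2],q[3],q[0]])
def plan(target,Rt=None):
    """linear (cm) and rotation (deg) in current tool axes to reach target TCP"""
    p,r=pose(); print("lin cm",np.round(r.inv().apply(np.asarray(target)-p)*100,2))
    if Rt is not None: print("rot deg",np.round((r.inv()*Rt).as_rotvec(degrees=True),2))
def down(yaw):
    """tool pointing down, jaw axis x at yaw (rad)"""
    c,s=np.cos(yaw),np.sin(yaw); return R.from_matrix(np.array([[c,s,0],[s,-c,0],[0,0,-1]]))
E
python3 - <<'E'
from h import *
im=cv2.imread("pics/top0.png")
a=cv2.resize(im[175:285,300:435],None,fx=4.3,fy=4.3,interpolation=cv2.INTER_CUBIC)[:,:400*2]
b=cv2.resize(im[200:260,150:230],None,fx=5,fy=5,interpolation=cv2.INTER_CUBIC)
W=max(a.shape[1],b.shape[1]);o=np.zeros((600,800,3),np.uint8)
sc=cv2.imread("pics/scene0.png")
a=cv2.resize(im[175:285,310:440],(390,330),interpolation=cv2.INTER_CUBIC); o[:330,:390]=a   # 3x
b=cv2.resize(im[205:255,155:225],(350,250),interpolation=cv2.INTER_CUBIC); o[340:590,:350]=b # 5x
a=cv2.resize(sc[145:255,280:400],(390,357),interpolation=cv2.INTER_CUBIC)[:330]; o[:330,400:790]=a #3.25x
b=cv2.resize(sc[280:360,190:280],(292,260),interpolation=cv2.INTER_CUBIC); o[340:600,400:692]=b #3.25
cv2.imwrite("pics/crop1.png",o)
for nm,u,v,z in [("knob",348,220,.227),("nut",349,258,.22),("grip",180,229,.09),("petri",269,264,.016),("burner foot",408,237,.0),("flask",195,170,.104),("flaskfoot",195,170,0)]:
    print(nm,onz("top",u,v,z).round(4))
E
```

```text
knob [ 0.4828 -0.2881  0.227 ]
nut [ 0.3981 -0.2887  0.22  ]
grip [0.4773 0.124  0.09  ]
petri [ 0.3825 -0.0988  0.016 ]
burner foot [ 0.4494 -0.4819  0.    ]
flask [0.627 0.083 0.104]
flaskfoot [0.6475 0.1063 0.    ]
```

View pics/crop1.png

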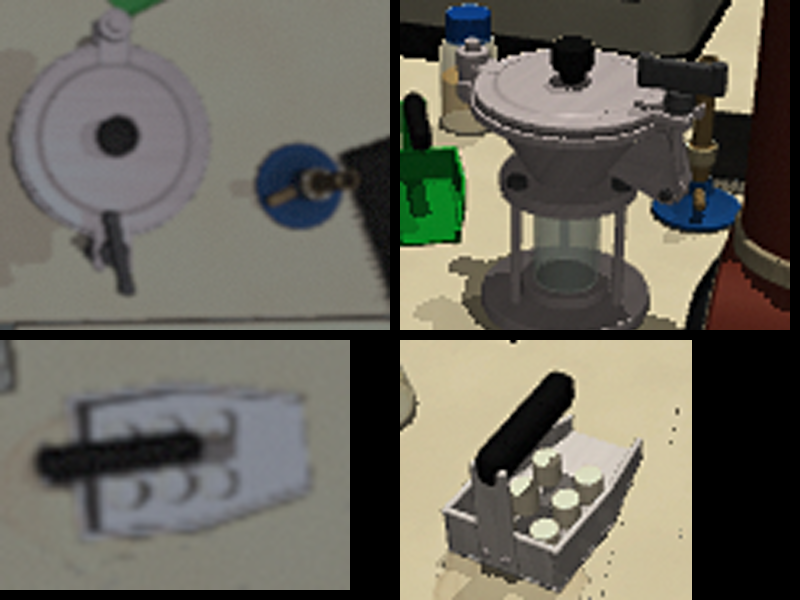

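Crop: the left column is the top view. The blade runs from top px (346.7,246) to (351.7,273), so the nut is about tight. The aluminium scoop has six white pieces and its lip points right (world -y). The bar runs from (163,229.4) to (196,226). Next I measure this precisely with masks.

```bash
cat > m.py <<'E'
from h import *
def dark(n,img,box,th):
    x0,y0,x1,y1=box; g=img[y0:y1,x0:x1].max(2); m=(g<th).astype(np.uint8)
    k,l,st,ce=cv2.connectedComponentsWithStats(m,connectivity=4); i=1+st[1:,4].argmax()
    pts=np.argwhere(l==i)[:,::-1].astype(np.float32)+[x0,y0]
    (c,wh,a)=cv2.minAreaRect(pts.astype(np.float32)); bx=cv2.boxPoints((c,wh,a))
    return np.array(c),np.array(wh),bx,pts.mean(0)
T=cv2.imread("pics/top0.png");S=cv2.imread("pics/scene0.png")
for nm,n,im,box,th in [("knob","top",T,(335,205,362,235),60),("knob","scene",S,(320,150,346,180),50),
  ("nut","top",T,(340,243,360,276),75),("nut","scene",S,(350,158,385,185),70),
  ("bar","top",T,(155,215,210,240),50),("bar","scene",S,(205,285,250,330),45)]:
    c,wh,bx,mn=dark(n,im,box,th); print(nm,n,"c",c.round(1),"wh",wh.round(1),"mean",mn.round(1),bx.round(1).tolist())
E
python3 m.py
python3 - <<'E'
from h import *
print("pivot",onz("top",347.3,184,.202), "knob",onz("top",349,220.3,.227))
E
```

```text
knob top c [348.8 219.8] wh [12.  12.7] mean [348.7 219.9] [[340.0, 220.0], [349.0, 211.0], [357.5, 219.5], [348.5, 228.5]]
knob scene c [329.6 160.6] wh [20.  15.3] mean [331.7 162.2] [[317.1000061035156, 161.39999389648438], [325.5, 148.6999969482422], [342.20001220703125, 159.8000030517578], [333.70001220703125, 172.5]]
nut top c [347.5 258.7] wh [27.9  9. ] mean [348.3 258.6] [[340.8999938964844, 245.60000610351562], [349.8999938964844, 244.1999969482422], [354.1000061035156, 271.79998779296875], [345.20001220703125, 273.20001220703125]]
nut scene c [367. 171.] wh [26. 34.] mean [367.3 169.7] [[350.0, 158.0], [384.0, 158.0], [384.0, 184.0], [350.0, 184.0]]
bar top c [179.  228.2] wh [ 8.1 32.4] mean [178.3 227.9] [[162.5, 225.89999389648438], [194.8000030517578, 222.60000610351562], [195.60000610351562, 230.60000610351562], [163.3000030517578, 233.89999389648438]]
bar scene c [228.3 307.2] wh [12.  41.2] mean [228.1 306.9] [[210.0, 318.5], [237.60000610351562, 287.8999938964844], [246.5, 296.0], [219.0, 326.6000061035156]]
pivot [ 0.56824447 -0.29236763  0.202     ] knob [ 0.48212893 -0.29036331  0.227     ]
```

Run:
```python
from h import *
T=lambda *a:ray("top",*a); S=lambda *a:ray("scene",*a)
k=tri([T(348.8,219.9),S(332,162.5)]);print("knob",k, onz("top",348.8,219.9,.222))
a=onz("top",347,246,.232);b=onz("top",352,272.5,.232);print("nut",a,b,(a+b)/2,np.degrees(np.arctan2(*(a-b)[1::-1])))
r=tri([T(162.9,229.8),S(214.5,322.5)]);f=tri([T(195.2,226.6),S(242,292)]);print("bar rear",r,"front",f,np.linalg.norm(f-r))
r=onz("top",162.9,229.8,.086);f=onz("top",195.2,226.6,.086);print("bar rear",r,"front",f,np.linalg.norm(f-r))
p=onz("top",347.3,184,.202);print(p,np.degrees(np.arctan2(*(p-k)[1::-1])))
plan([.398,-.288,.36],down(np.pi/2+np.radians(0)));plan([.398,-.288,.36],down(-np.pi/2))
```

```text
knob [ 0.48440191 -0.29133417  0.21487416] [ 0.48339788 -0.29061466  0.222     ]
nut [ 0.42479925 -0.28352407  0.232     ] [ 0.36645618 -0.29277592  0.232     ] [ 0.39562771 -0.28814999  0.232     ] 9.010741517769517
bar rear [0.4784823  0.17340666 0.07533904] front [0.4833577  0.08680639 0.08263316] 0.08704355865403005
bar rear [0.47626071 0.1690369  0.086     ] front [0.4830261  0.08597461 0.086     ] 0.08333736193662275
[ 0.56824447 -0.29236763  0.202     ] -0.7062056426667437
lin cm [-22.28 -28.24 -13.42]
rot deg [-1.5000e-01  1.0000e-02 -1.6099e+02]
lin cm [-22.28 -28.24 -13.42]
rot deg [1.000e-02 1.000e-01 1.901e+01]
```

```bash
python3 -m pendant '{"linear":[[-4,-4,-6],[-8,-8,-10],[-12,-12,-11],[-15,-16,-11],[-18,-20,-11],[-20,-24,-11],[-22,-27,-11],[-22.3,-28.2,-11],[-22.3,-28.2,-11],[-22.3,-28.2,-11]],"rotation":[[0,0,3],[0,0,6],[0,0,10],[0,0,10],[0,0,10],[0,0,10],[0,0,10],[0,0,10],[0,0,10],[0,0,10]],"grip":[0,0,0,0,0,0,0,0,0,0]}'
python3 - <<'E'
from h import *
p,r=pose();print(p,r.as_matrix().round(3))
c=manip.calibration("wrist");im=manip.grab_frame("wrist");cv2.imwrite("pics/w1.png",im[...,::-1]);print(c)
import pickle;pickle.dump(c,open("w1.pkl","wb"))
for q in ([.3956,-.2881,.232],[.4834,-.2906,.227],[.568,-.292,.202]):print(proj("wrist",q,c))
E
```

```text
time: 0.93
tool_pos: [0.3996, -0.2845, 0.3368]
tool_rot: [-0.001, 0.762, -0.648, 0.0]
contact_force: [0.1, 0.1, 1.2]
gripper_width: 1.001
[ 0.39963591 -0.28454712  0.33678726] [[ 0.161 -0.987  0.002]
 [-0.987 -0.161  0.001]
 [-0.001 -0.002 -1.   ]]
{'fx': 325.19226210127806, 'fy': 325.19226210127806, 'cx': 277.39169253130456, 'cy': 208.07445064932134, 'cam_to_world': array([[ 1.59674136e-01,  9.44980292e-01,  2.85510800e-01,
         4.74052418e-01],
       [-9.87169778e-01,  1.52852484e-01,  4.61730236e-02,
        -2.72240936e-01],
       [-8.43759436e-06, -2.89220271e-01,  9.57262574e-01,
         4.84471993e-01],
       [ 0.00000000e+00,  0.00000000e+00,  0.00000000e+00,
         1.00000000e+00]])}
[281.2360438  212.42121417]
[302.53542069 104.91039677]
[317.44691723  13.70598346]
```

View pics/w1.png

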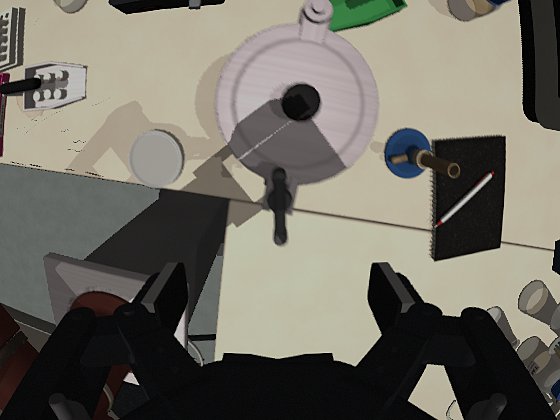

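Wrist view: blade runs from (279,170) to (281,243), knob is at (301,102), and the pivot hub is at (317,12). The predictions agree to within a few pixels.

Run:
```python
from h import *
import pickle;c=pickle.load(open("w1.pkl","rb"))
im=cv2.imread("pics/w1.png");g=im.max(2)
for box,th in [((268,164,294,246),60),((282,84,320,122),45)]:
    x0,y0,x1,y1=box;m=(g[y0:y1,x0:x1]<th).astype(np.uint8);k,l,st,ce=cv2.connectedComponentsWithStats(m);i=1+st[1:,4].argmax();print(st[i]+[x0,y0,0,0,0],ce[i]+[x0,y0])
a=onz("wrist",279,170,.232,c);b=onz("wrist",281,243,.232,c);print(a,b,(a+b)/2,np.linalg.norm(a-b),np.degrees(np.arctan2(*(a-b)[1::-1])))
k=onz("wrist",301.5,101,.227,c);p=onz("wrist",317,12,.202,c);print(k,p,np.degrees(np.arctan2(*(p-k)[1::-1])))
for y in (-81,-80,-79): plan([.3965,-.2885,.225],down(np.radians(y)))
```

```text
[ 268  166   24   77 1076] [279.15613383 200.89033457]
[ 282   85   38   36 1080] [300.35277778 102.18796296]
[ 0.42984615 -0.280671    0.232     ] [ 0.36892319 -0.29231967  0.232     ] [ 0.39938467 -0.28649533  0.232     ] 0.06202658910520307 10.824496087471054
[ 0.48631942 -0.28928847  0.227     ] [ 0.5695408 -0.2913774  0.202    ] -1.4378756150882739
lin cm [ 0.39  0.46 11.18]
rot deg [-0.12  0.06  0.34]
lin cm [ 0.39  0.46 11.18]
rot deg [-0.12  0.06 -0.66]
lin cm [ 0.39  0.46 11.18]
rot deg [-0.12  0.06 -1.66]
```

```bash
python3 -m pendant '{"linear":[[0.3,0.4,3],[0.3,0.4,6],[0.3,0.4,9],[0.3,0.4,11.2],[0.3,0.4,11.2],[0.3,0.4,11.2],[0.3,0.4,11.2],[0.3,0.4,11.2],[0.3,0.4,11.2],[0.3,0.4,11.2]],"rotation":[[0,0,-0.3],[0,0,-0.3],[0,0,-0.3],[0,0,-0.3],[0,0,-0.3],[0,0,-0.3],[0,0,-0.3],[0,0,-0.3],[0,0,-0.3],[0,0,-0.3]],"grip":[0,0,0,0,0,1,1,1,1,1]}'
```

```text
time: 1.82
tool_pos: [0.3946, -0.2924, 0.2261]
tool_rot: [0.0, 0.762, -0.647, 0.001]
contact_force: [-0.2, -0.1, 0.1]
gripper_width: 0.303
```

```bash
python3 -m pendant '{"linear":[[-0.4,-0.3,0.1],[-0.4,-0.3,0.1],[-0.4,-0.3,0.1],[-0.4,-0.3,0.1],[-0.4,-0.3,0.1],[-0.4,-0.3,0.1],[-0.4,-0.3,0.1],[-0.4,-0.3,0.1],[-0.4,-0.3,0.1],[-0.4,-0.3,0.1]],"rotation":[[0,0,0],[0,0,0],[0,0,0],[0,0,0],[0,0,0],[0,0,0],[0,0,0],[0,0,0],[0,0,0],[0,0,0]],"grip":[0.6,0.6,0.6,1,1,1,1,1,1,1]}'
```

```text
time: 2.65
tool_pos: [0.3964, -0.2875, 0.2235]
tool_rot: [0.0, 0.762, -0.647, 0.0]
contact_force: [0.2, -0.9, 1.5]
gripper_width: 0.082
```

```bash
python3 -m pendant '{"linear":[[0,0,-0.05],[0,0,-0.09],[0,0,-0.14],[0,0,-0.19],[0,0,-0.23],[0,0,-0.28],[0,0,-0.33],[0,0,-0.37],[0,0,-0.42],[0,0,-0.47]],"rotation":[[0,0,-7],[0,0,-14],[0,0,-21],[0,0,-28],[0,0,-35],[0,0,-42],[0,0,-49],[0,0,-56],[0,0,-63],[0,0,-70]],"grip":[1,1,1,1,1,1,1,1,1,1]}'
python3 - <<'E'
from h import *
s=manip.state();print(s["tool_pos"],s["contact_force"],s["ft_torque"],s["gripper_width"],s["joint_pos"].round(2));print(pose()[1].as_matrix().round(3))
E
```

```text
time: 3.48
tool_pos: [0.3958, -0.2868, 0.2281]
tool_rot: [-0.001, 0.996, -0.09, -0.001]
contact_force: [-2.3, 2.1, 2.2]
gripper_width: 0.086
[ 0.39576687 -0.28677353  0.22809581] [-2.2574724   2.08942916  2.19677944] [ 0.25337594  0.50402892 -0.10818039] 0.08597682149192512 [-0.78 -0.28  1.92 -0.    1.51 -0.6 ]
[[ 0.984 -0.18  -0.002]
 [-0.18  -0.984  0.002]
 [-0.002 -0.001 -1.   ]]
```

```bash
python3 -m pendant '{"linear":[[0,0,-0.1],[0,0,-0.1],[0,0,-0.1],[0,0,-0.1],[-0.7,0.1,-0.1],[-1.5,0.2,-0.1],[-2.3,0.4,0],[-3.1,0.5,0],[-3.9,0.6,0.1],[-4.6,0.7,0.1]],"rotation":[[0,0,0],[0,0,0],[0,0,0],[0,0,0],[0,0,0],[0,0,0],[0,0,0],[0,0,0],[0,0,0],[0,0,0]],"grip":[0.62,0.62,0.62,0.62,0.62,0.62,0.62,0.62,0.62,0.62]}'
python3 - <<'E'
from h import *
c=manip.calibration("wrist");im=manip.grab_frame("wrist");cv2.imwrite("pics/w2.png",im[...,::-1])
s=manip.state();print(s["tool_pos"],s["contact_force"],s["gripper_width"])
E
```

```text
time: 4.32
tool_pos: [0.3488, -0.2856, 0.2269]
tool_rot: [-0.0, 0.996, -0.093, -0.0]
contact_force: [1.3, 0.6, -1.0]
gripper_width: 0.378
[ 0.34809803 -0.2856063   0.22695397] [ 0.36737037 -0.47480988 -1.00155029] 0.38329108404239237
```

View pics/w2.png

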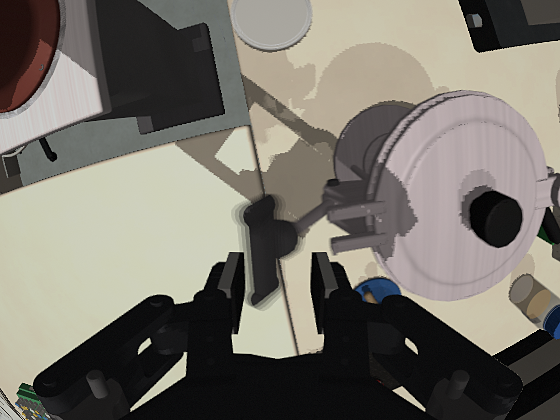

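The bolt is out of the slot and leaning outward: blade at (265,250) between the pads, lug slot empty at (345,230). Next I lift so it falls, then move over the knob.

```bash
python3 -m pendant '{"linear":[[0,0,-2],[0,0,-4],[0,0,-6],[0,0,-8],[0,0,-8],[0,0,-8],[0,0,-8],[0,0,-8],[0,0,-8],[0,0,-8]],"rotation":[[0,0,0],[0,0,0],[0,0,0],[0,0,7],[0,0,14],[0,0,21],[0,0,28],[0,0,35],[0,0,42],[0,0,49]],"grip":[0.62,0.62,0.62,0.4,0.4,0.4,0.4,0.4,0.4,0.4]}'
python3 - <<'E'
from h import *
plan([.485,-.290,.30],down(np.radians(-91.4)))
E
```

```text
time: 5.2
tool_pos: [0.3497, -0.2857, 0.3072]
tool_rot: [0.0, 0.866, -0.5, 0.0]
contact_force: [0.3, -0.9, 0.7]
gripper_width: 0.603
lin cm [  7.12 -11.51   0.72]
rot deg [-1.000e-02 -1.000e-02  3.135e+01]
```

```bash
python3 -m pendant '{"linear":[[1.5,-2.5,0],[3,-5,0],[4.5,-7.5,0.7],[6,-10,0.7],[7.1,-11.5,0.7],[7.1,-11.5,0.7],[7.1,-11.5,0.7],[7.1,-11.5,0.7],[7.1,-11.5,0.7],[7.1,-11.5,0.7]],"rotation":[[0,0,7],[0,0,14],[0,0,21],[0,0,28],[0,0,31],[0,0,31],[0,0,31],[0,0,31],[0,0,31],[0,0,31]],"grip":[0.4,0.4,0.4,0.4,0.4,0.4,0.4,0.4,0.4,0.4]}'
python3 - <<'E'
from h import *
c=manip.calibration("wrist");im=manip.grab_frame("wrist");cv2.imwrite("pics/w3.png",im[...,::-1])
t=manip.grab_frame("top");cv2.imwrite("pics/t3.png",t[...,::-1])
g=im.max(2)
q=proj("wrist",[.485,-.29,.227],c);print("pred",q)
x0,y0=(q-40).astype(int);m=(g[y0:y0+80,x0:x0+80]<45).astype(np.uint8);k,l,st,ce=cv2.connectedComponentsWithStats(m)
for i in range(1,k):
  if st[i][4]>100: print(st[i],ce[i]+[x0,y0],onz("wrist",*(ce[i]+[x0,y0]),.224,c))
plan([.485,-.290,.222],down(np.radians(-91.4)))
E
```

```text
time: 6.03
tool_pos: [0.4843, -0.2891, 0.3005]
tool_rot: [0.0, -0.703, 0.712, -0.0]
contact_force: [-0.5, -0.1, 0.8]
gripper_width: 0.6
pred [279.22657856 218.41556853]
[  19   15   43   45 1541] [279.24464633 215.03179753] [ 0.48657401 -0.29005098  0.224     ]
lin cm [ 0.09 -0.05  7.85]
rot deg [-0.03 -0.02  0.68]
```

```bash
python3 -m pendant '{"linear":[[0.1,0,2],[0.1,0,4],[0.1,0,6],[0.1,0,7.6],[0.1,0,7.6],[0.1,0,7.6],[0.1,0,7.6],[0.1,0,7.6],[0.1,0,7.6],[0.1,0,7.6]],"rotation":[[0,0,0],[0,0,0],[0,0,0],[0,0,0],[0,0,0],[0,0,0],[0,0,0],[0,0,0],[0,0,0],[0,0,0]],"grip":[0.4,0.4,0.4,0.4,0.4,0.5,0.5,0.5,0.5,0.5]}' && python3 -m pendant '{"linear":[[0.9,-0.05,0],[1.8,-0.2,0],[2.7,-0.4,0],[3.6,-0.8,0],[4.4,-1.2,0],[5.2,-1.7,0],[5.9,-2.3,0],[6.5,-2.9,0],[7.1,-3.6,0],[7.6,-4.4,0]],"rotation":[[0,0,-6],[0,0,-12],[0,0,-18],[0,0,-24],[0,0,-30],[0,0,-36],[0,0,-42],[0,0,-48],[0,0,-54],[0,0,-60]],"grip":[0.5,0.5,0.5,0.5,0.5,0.5,0.5,0.5,0.5,0.5]}'
python3 - <<'E'
from h import *
p,r=pose();v=p-[.573,-.292,0];print(np.hypot(*v[:2]),np.degrees(np.arctan2(v[1],v[0]))%360-178.6,manip.state()["joint_pos"].round(2))
E
```

```text
time: 6.97
tool_pos: [0.4855, -0.2903, 0.2255]
tool_rot: [0.0, -0.703, 0.711, -0.001]
contact_force: [-0.0, -0.2, 0.1]
gripper_width: 0.5
time: 7.8
tool_pos: [0.5284, -0.3671, 0.2246]
tool_rot: [0.0, 0.965, -0.262, 0.0]
contact_force: [-0.0, 0.1, 0.5]
gripper_width: 0.502
0.08734526197573218 60.723386214572 [-0.72  0.1   1.57 -0.    1.47 -0.19]
```

```bash
python3 -m pendant '{"linear":[[0.9,-0.05,0],[1.8,-0.2,0],[2.7,-0.4,0],[3.6,-0.8,0],[4.4,-1.2,0],[5.2,-1.7,0],[5.9,-2.3,0],[6.5,-2.9,0],[6.9,-3.4,0],[6.9,-3.4,0]],"rotation":[[0,0,-6],[0,0,-12],[0,0,-18],[0,0,-24],[0,0,-30],[0,0,-36],[0,0,-42],[0,0,-48],[0,0,-52],[0,0,-52]],"grip":[0.5,0.5,0.5,0.5,0.5,0.5,0.5,0.5,0.5,0.5]}' && python3 -m pendant '{"linear":[[0,0,0],[0,0,0],[0,0,-2],[0,0,-5],[0,0,-8],[0,0,-11],[0,0,-14],[0,0,-16],[0,0,-16],[0,0,-16]],"rotation":[[0,0,0],[0,0,0],[0,0,0],[0,0,0],[0,0,0],[0,0,0],[0,0,0],[0,0,0],[0,0,0],[0,0,0]],"grip":[0.4,0.3,0.2,0.0,0,0,0,0,0,0]}'
python3 - <<'E'
from h import *
o=np.zeros((420,700,3),np.uint8)
t=cv2.cvtColor(manip.grab_frame("top"),4);s=cv2.cvtColor(manip.grab_frame("scene"),4)
cv2.imwrite("pics/t4.png",t);cv2.imwrite("pics/s4.png",s)
o[:,:350]=cv2.resize(t[150:290,300:417],(350,420));o[:,350:]=cv2.resize(s[135:267,290:400],(350,420));cv2.imwrite("pics/c4.png",o)
# grip above scoop, scoop yaw
f=np.array([.483,.0864]);b=np.array([.4773,.1712]);d=(f-b)/np.linalg.norm(f-b);g=b+d*.056
print("grip",g,np.degrees(np.arctan2(d[1],d[0])));print(pose()[0],manip.state()["joint_pos"].round(2))
for y in (4,-176): plan([*g,.28],down(np.radians(y)))
E
```

```text
time: 8.63
tool_pos: [0.6058, -0.3721, 0.2244]
tool_rot: [0.0, 0.983, 0.186, 0.0]
contact_force: [0.3, 0.4, -0.7]
gripper_width: 0.499
time: 9.47
tool_pos: [0.6048, -0.373, 0.3863]
tool_rot: [0.001, 0.983, 0.184, 0.001]
contact_force: [-0.1, -0.0, -0.6]
gripper_width: 1.001
grip [0.48105568 0.11532608] -86.15453513546277
[ 0.60417008 -0.37237494  0.38211799] [-0.66  0.21  1.19 -0.    1.75 -1.03]
lin cm [  6.23 -49.89  10.32]
rot deg [-0.12  0.1  17.26]
lin cm [  6.23 -49.89  10.32]
rot deg [-1.5000e-01 -1.7000e-01 -1.6274e+02]
```

View pics/c4.png

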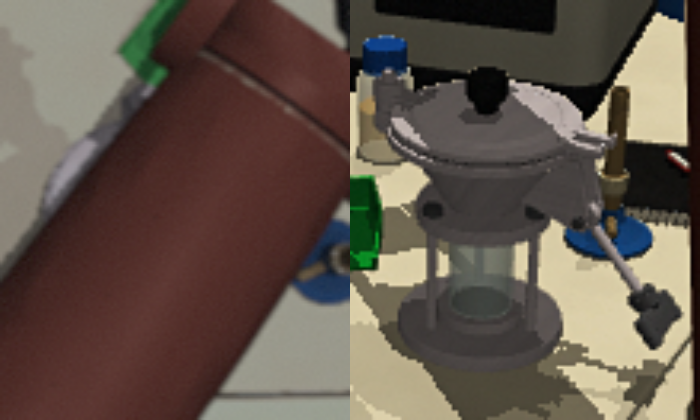

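The bolt hangs free at (655,310), but the lid still looks shut. I'll compare the earlier and current wrist views before deciding why.

Run:
```python
from h import *
w=cv2.cvtColor(manip.grab_frame("wrist"),4);cv2.imwrite("pics/w5.png",w)
s=cv2.cvtColor(manip.grab_frame("scene"),4);cv2.imwrite("pics/s5.png",s)
o=np.zeros((600,800,3),np.uint8)
o[:300,:400]=cv2.resize(cv2.imread("pics/w3.png"),(400,300),interpolation=cv2.INTER_AREA);o[:300,400:]=cv2.resize(w,(400,300),interpolation=cv2.INTER_AREA)
o[300:,:400]=cv2.resize(s,(400,300),interpolation=cv2.INTER_AREA);o[300:,400:]=cv2.resize(s[135:255,270:430],(400,300))
cv2.imwrite("pics/c5.png",o)
```

```text
(no output)
```

View pics/c5.png

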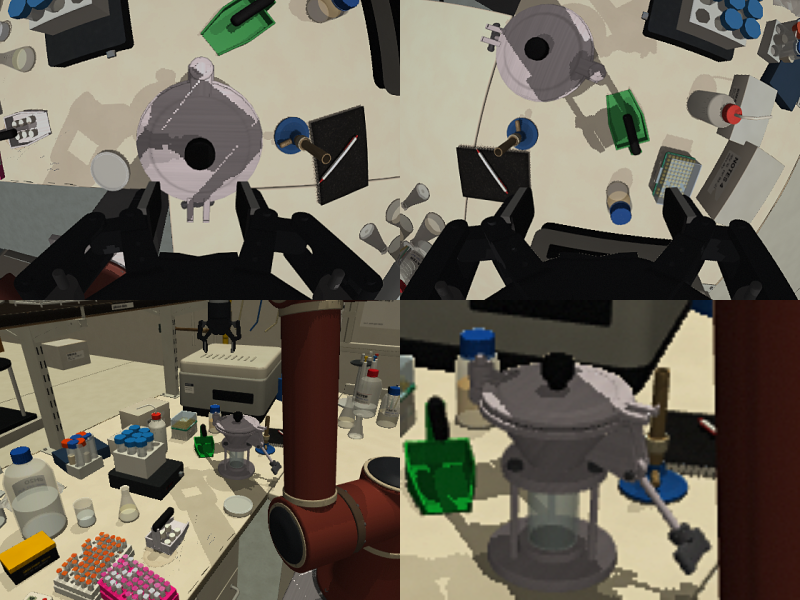

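Left wrist view (before the swing): the slot is empty and the knob sits between the jaws. The right wrist view and scene show the lid still shut, so the loose cage slipped past the knob. I'll go back and grip the knob properly, checking the opening.

```bash
python3 - <<'E'
from h import *
plan([.485,-.290,.30],down(np.radians(-91.4)))
E
python3 -m pendant '{"linear":[[0,0,0],[0,0,0],[0,0,0],[0,0,0],[0,0,0],[0,0,0],[0,0,0],[0,0,0],[0,0,0],[0,0,0]],"rotation":[[0,0,7],[0,0,14],[0,0,21],[0,0,28],[0,0,35],[0,0,42],[0,0,49],[0,0,56],[0,0,63],[0,0,70]],"grip":[0,0,0,0,0,0,0,0,0,0]}'
python3 - <<'E'
from h import *
plan([.485,-.290,.30],down(np.radians(-91.4)))
E
```

```text
lin cm [ -8.1  -11.95   8.18]
rot deg [-1.0000e-02  2.9000e-01  1.1268e+02]
time: 10.5
tool_pos: [0.6044, -0.3722, 0.3818]
tool_rot: [-0.0, 0.91, -0.415, -0.002]
contact_force: [0.4, -0.3, 0.6]
gripper_width: 0.999
lin cm [-14.01   3.62   8.23]
rot deg [ 0.11  0.16 42.35]
```

```bash
python3 -m pendant '{"linear":[[-3,0.7,0],[-6,1.5,0],[-9,2.3,0],[-12,3,2],[-14,3.6,5],[-14,3.6,8.2],[-14,3.6,8.2],[-14,3.6,8.2],[-14,3.6,8.2],[-14,3.6,8.2]],"rotation":[[0,0,7],[0,0,14],[0,0,21],[0,0,28],[0,0,35],[0,0,42],[0,0,42],[0,0,42],[0,0,42],[0,0,42]],"grip":[0,0,0,0,0,0,0,0,0,0]}'
python3 - <<'E'
from h import *
plan([.4855,-.290,.222],down(np.radians(-91.4)))
E
```

```text
time: 11.33
tool_pos: [0.4864, -0.292, 0.3045]
tool_rot: [0.0, -0.703, 0.711, -0.002]
contact_force: [0.0, 0.6, 0.2]
gripper_width: 0.999
lin cm [-0.21  0.11  8.25]
rot deg [-0.15 -0.12  0.8 ]
```

```bash
python3 -m pendant '{"linear":[[0,0,2],[0,0,4],[0,0,6],[0,0,7.9],[0,0,7.9],[0,0,7.9],[0,0,7.9],[0,0,7.9],[0,0,7.9],[0,0,7.9]],"rotation":[[0,0,0],[0,0,0],[0,0,0],[0,0,0],[0,0,0],[0,0,0],[0,0,0],[0,0,0],[0,0,0],[0,0,0]],"grip":[0,0,0,0,0,1,1,1,1,1]}';  python3 -m pendant '{"linear":[[0,0,0],[0,0,0],[0,0,0],[0,0,0],[0,0,0],[0,0,0],[0.3,0,0],[0.6,0,0],[0.9,-0.05,0],[0.9,-0.05,0]],"rotation":[[0,0,0],[0,0,0],[0,0,0],[0,0,0],[0,0,0],[0,0,0],[0,0,-2],[0,0,-4],[0,0,-6],[0,0,-6]],"grip":[1,1,1,1,1,1,1,1,1,1]}'
```

```text
time: 12.17
tool_pos: [0.4859, -0.2915, 0.2246]
tool_rot: [0.0, -0.703, 0.711, -0.001]
contact_force: [-0.7, 0.0, -0.4]
gripper_width: 0.297
time: 13.0
tool_pos: [0.4857, -0.3004, 0.223]
tool_rot: [0.0, 0.739, -0.674, 0.0]
contact_force: [-0.7, -0.5, 0.5]
gripper_width: -0.0
```

Run:
```python
from h import *
c=manip.calibration("wrist");p=pose()[0];print(p)
w=cv2.cvtColor(manip.grab_frame("wrist"),4);cv2.imwrite("pics/w6.png",w)
s=cv2.cvtColor(manip.grab_frame("scene"),4);cv2.imwrite("pics/s6.png",s)
print("tip proj wrist",proj("wrist",p-[0,0,.022],c),"scene",proj("scene",p-[0,0,.022]),"knob scene",proj("scene",[.485,-.29,.217]),"knob wrist",proj("wrist",[.485,-.29,.217],c))
o=np.zeros((600,800,3),np.uint8)
o[:300,:400]=cv2.resize(w,(400,300),interpolation=cv2.INTER_AREA)
o[300:,:400]=cv2.resize(w[100:340,120:440],(400,300));o[:,400:]=cv2.resize(s[90:250,280:387],(400,600))
cv2.imwrite("pics/c6.png",o)
```

```text
[ 0.48568325 -0.30040694  0.22304293]
tip proj wrist [277.97400669 248.60254697] scene [333.26910856 166.35570646] knob scene [331.77833524 161.83444429] knob wrist [258.16889722 260.43558249]
```

View pics/c6.png

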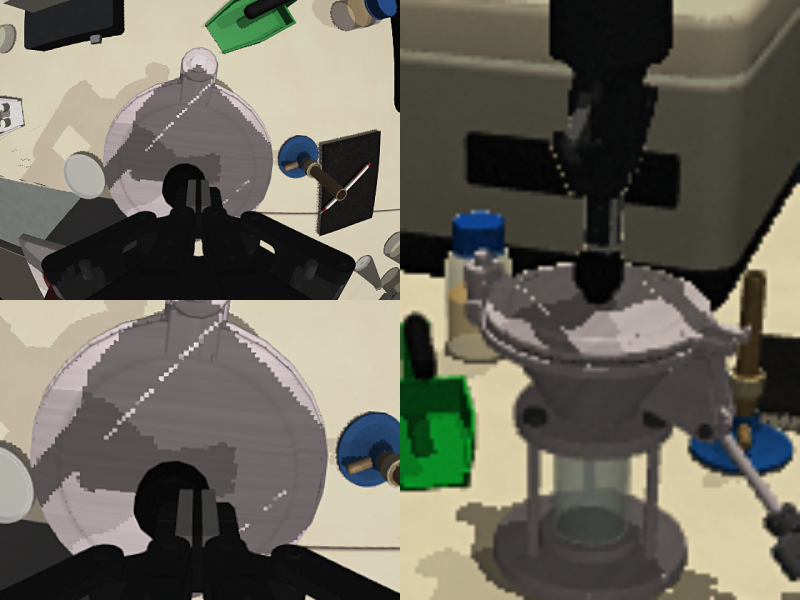

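The closed fingertips are just above the knob top, at scene px (335,157) against a prediction of (333,166). So the tips don't reach as far as I assumed; I'll check `tcp_to_tips`.

Run:
```python
from h import *
print(manip.tcp_to_tips, [a for a in dir(manip) if a[0]!='_'])
im=cv2.imread("pics/s6.png")
for z in (.2,.21,.22,.23,.24): print(z,proj("scene",[.4857,-.3004,z]))
print("knob top",proj("scene",[.485,-.29,.227]),"bot",proj("scene",[.485,-.29,.207]))
```

```text
0.022 ['IKError', 'calibration', 'grab_frame', 'job_done', 'state', 'tcp_to_tips']
0.2 [333.24839967 166.74652787]
0.21 [333.3764213  162.98125373]
0.22 [333.50554885 159.18345271]
0.23 [333.63579674 155.3527015 ]
0.24 [333.76717959 151.48856941]
knob top [331.90183309 157.99208475] bot [331.65590602 165.64355555]
```

Run:
```python
from h import *
c=manip.calibration("wrist");p=pose()[0];r=pose()[1];print(p,manip.state()["gripper_width"])
ax=r.as_matrix()
for d in (.022,.012,.003,0):
    q=p+ax[:,2]*d; print(d,proj("wrist",q,c), "front edge", proj("wrist",q+np.array([.011,0,0]),c))
w=cv2.imread("pics/w6.png");cv2.imwrite("pics/c7.png",cv2.resize(w[200:300,220:320],(600,600),interpolation=cv2.INTER_CUBIC))
```

```text
[ 0.48567764 -0.30004684  0.22303788] 0.0017623772584003262
0.022 [278.01854226 248.59876879] front edge [279.81553233 230.66324594]
0.012 [278.06215025 256.10325328] front edge [279.95885733 237.3970327 ]
0.003 [278.10525988 263.54565573] front edge [280.10115872 244.10873783]
0 [278.1205283  266.18728017] front edge [280.15171092 246.49935758]
```

View pics/c7.png

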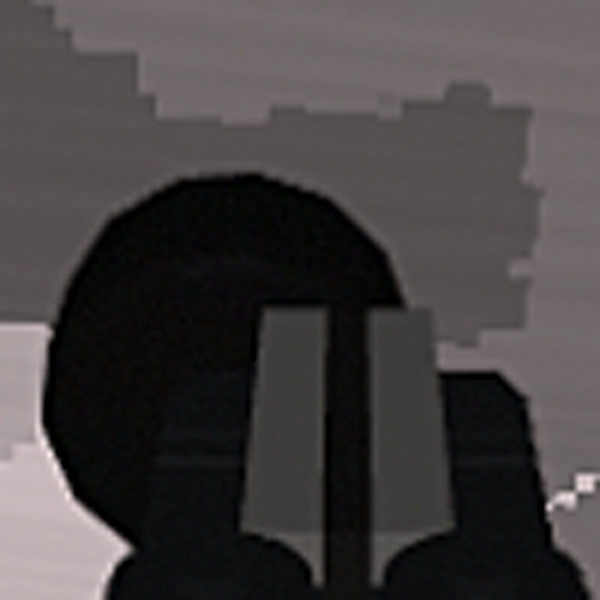

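Both views put the tips at z of about 0.227, roughly level with the TCP height and above the knob top. That means the pads sit about 25 mm short of the stated reach. I'll re-centre, go lower in small steps, and close.

```bash
python3 -m pendant '{"linear":[[-0.4,0,-0.5],[-0.9,0,-1],[-1,0,-1],[-1,0,-1],[-1,0,-0.5],[-1,0,0],[-1,0,0.5],[-1,0,1],[-1,0,1.2],[-1,0,1.2]],"rotation":[[0,0,0],[0,0,0],[0,0,2],[0,0,4],[0,0,6],[0,0,6],[0,0,6],[0,0,6],[0,0,6],[0,0,6]],"grip":[0,0,0,0,0,0,0,0,0,0]}' && python3 -m pendant '{"linear":[[0,0,0],[0,0,0],[0,0,0],[0,0,0],[0,0,0],[0,0,0],[0,0,0],[0,0,0],[0,0,0],[0,0,0]],"rotation":[[0,0,0],[0,0,0],[0,0,0],[0,0,0],[0,0,0],[0,0,0],[0,0,0],[0,0,0],[0,0,0],[0,0,0]],"grip":[1,1,1,1,1,1,1,1,1,1]}'
```

```text
time: 13.93
tool_pos: [0.4844, -0.2897, 0.21]
tool_rot: [-0.0, -0.703, 0.711, 0.001]
contact_force: [0.6, -0.5, 0.1]
gripper_width: 0.998
time: 14.77
tool_pos: [0.4849, -0.2906, 0.2119]
tool_rot: [-0.0, -0.703, 0.711, -0.001]
contact_force: [-1.1, -2.1, 4.4]
gripper_width: 0.338
```

The knob is gripped (opening 0.34, about 29–32 mm). Now I swing the lid.

```bash
python3 -m pendant '{"linear":[[0.9,-0.05,0],[1.8,-0.2,0],[2.7,-0.4,0],[3.6,-0.8,0],[4.4,-1.2,0],[5.2,-1.7,0],[5.9,-2.3,0],[6.5,-2.9,0],[7.1,-3.6,0],[7.6,-4.4,0]],"rotation":[[0,0,-6],[0,0,-12],[0,0,-18],[0,0,-24],[0,0,-30],[0,0,-36],[0,0,-42],[0,0,-48],[0,0,-54],[0,0,-60]],"grip":[1,1,1,1,1,1,1,1,1,1]}'
```

```text
time: 15.6
tool_pos: [0.5269, -0.3674, 0.2118]
tool_rot: [0.001, 0.965, -0.262, -0.001]
contact_force: [-6.4, 1.0, 7.4]
gripper_width: 0.335
```

```bash
python3 - <<'E'
from h import *
p,r=pose();v=p-[.573,-.292,0];print(np.hypot(*v[:2]),np.degrees(np.arctan2(v[1],v[0]))%360-178.6,manip.state()["contact_force"])
E
python3 -m pendant '{"linear":[[0.9,-0.05,0],[1.8,-0.2,0],[2.7,-0.4,0],[3.6,-0.8,0],[4.4,-1.2,0],[5.2,-1.7,0],[5.9,-2.3,0],[6.5,-2.8,0],[6.5,-2.8,0],[6.5,-2.8,0]],"rotation":[[0,0,-6],[0,0,-12],[0,0,-18],[0,0,-24],[0,0,-30],[0,0,-36],[0,0,-42],[0,0,-47],[0,0,-47],[0,0,-47]],"grip":[1,1,1,1,1,1,1,1,1,1]}'
python3 - <<'E'
from h import *
p,r=pose();v=p-[.573,-.292,0];print(np.hypot(*v[:2]),np.degrees(np.arctan2(v[1],v[0]))%360-178.6)
E
```

```text
0.08835083878501632 59.93322355145486 [-6.38506018  1.00987624  7.43228345]
time: 16.43
tool_pos: [0.5965, -0.3758, 0.2118]
tool_rot: [-0.0, 0.99, 0.143, -0.002]
contact_force: [-9.5, 0.2, 7.4]
gripper_width: 0.342
0.0870110420295073 107.05288628916284
```

```bash
python3 -m pendant '{"linear":[[0,0,0],[0,0,0],[0,0,0],[0,0,0],[0,0,-1],[0,0,-4],[0,0,-7],[0,0,-10],[0,0,-13],[0,0,-13]],"rotation":[[0,0,0],[0,0,0],[0,0,0],[0,0,0],[0,0,0],[0,0,0],[0,0,0],[0,0,0],[0,0,0],[0,0,0]],"grip":[0.4,0.2,0,0,0,0,0,0,0,0]}'
python3 - <<'E'
from h import *
for y in (4,): plan([.481,.1153,.27],down(np.radians(y)))
E
```

```text
time: 17.27
tool_pos: [0.6, -0.377, 0.3515]
tool_rot: [0.005, 0.99, 0.142, 0.005]
contact_force: [0.2, -0.1, 2.4]
gripper_width: 0.998
lin cm [  2.35 -50.67   7.6 ]
rot deg [ 0.59 -0.54 12.32]
```

```bash
python3 -m pendant '{"linear":[[0,-4,0],[0,-8,0],[0,-12,0],[0.5,-16,0],[1,-20,0],[1.5,-24,1],[2,-28,2],[2,-32,3],[2.3,-36,4],[2.3,-40,5]],"rotation":[[0,0,2],[0,0,4],[0,0,6],[0,0,8],[0,0,10],[0,0,12],[0,0,12],[0,0,12],[0,0,12],[0,0,12]],"grip":[0,0,0,0,0,0,0,0,0,0]}'
python3 - <<'E'
from h import *
for y in (4,): plan([.481,.1153,.25],down(np.radians(y)))
E
```

```text
time: 18.1
tool_pos: [0.5072, 0.0165, 0.2914]
tool_rot: [-0.0, 0.999, 0.037, 0.001]
contact_force: [-0.5, 1.5, -0.8]
gripper_width: 0.999
lin cm [ -1.88 -10.05   4.14]
rot deg [-0.01 -0.09  0.3 ]
```

```bash
python3 -m pendant '{"linear":[[-0.5,-3,1],[-1,-6,2],[-1.6,-9,3],[-1.9,-9.5,4],[-1.9,-9.5,4],[-1.9,-9.5,4],[-1.9,-9.5,4],[-1.9,-9.5,4],[-1.9,-9.5,4],[-1.9,-9.5,4]],"rotation":[[0,0,0],[0,0,0],[0,0,0],[0,0,0],[0,0,0],[0,0,0],[0,0,0],[0,0,0],[0,0,0],[0,0,0]],"grip":[0,0,0,0,0,0,0,0,0,0]}'
python3 - <<'E'
from h import *
import pickle
p=pose()[0];c=manip.calibration("wrist");w=cv2.cvtColor(manip.grab_frame("wrist"),4);cv2.imwrite("pics/w8.png",w);pickle.dump(c,open("w8.pkl","wb"))
print(p);plan([.481,.1153,.06],down(np.radians(4)))
a=proj("wrist",[.483,.0864,.091],c);b=proj("wrist",[.4773,.1712,.091],c);print("pred front",a,"rear",b)
m=(w.max(2)<40).astype(np.uint8);k,l,st,ce=cv2.connectedComponentsWithStats(m,connectivity=4)
u,v=((a+b)/2).astype(int);i=l[v,u];print(st[i])
if i:
  pts=np.argwhere(l==i)[:,::-1].astype(np.float32);bx=cv2.boxPoints(cv2.minAreaRect(pts));print(bx.round(1).tolist(),[onz("wrist",*q,.088,c).round(4).tolist() for q in bx])
  (cc,wh,an)=cv2.minAreaRect(pts);print(onz("wrist",*cc,.088,c))
o=np.zeros((600,800,3),np.uint8);o[:]=cv2.resize(w,(800,600));
t=cv2.cvtColor(manip.grab_frame("top"),4);o[380:600,500:800]=cv2.resize(t[160:270,300:450],(300,220))
cv2.imwrite("pics/c8.png",o)
E
```

```text
time: 18.93
tool_pos: [0.4823, 0.1072, 0.2517]
tool_rot: [0.0, 0.999, 0.037, 0.0]
contact_force: [0.0, 0.1, -0.3]
gripper_width: 0.999
[0.48226149 0.10716099 0.25174116]
lin cm [-0.07 -0.81 19.16]
rot deg [ 0.   -0.04  0.24]
pred front [274.96814258 209.34416627] rear [275.32667936 122.73871486]
[ 268  119   21   86 1505]
[[267.3999938964844, 119.19999694824219], [285.79998779296875, 118.5], [289.20001220703125, 203.8000030517578], [270.79998779296875, 204.5]] [[0.4695, 0.1739, 0.088], [0.4869, 0.1759, 0.088], [0.4968, 0.0923, 0.088], [0.4785, 0.0902, 0.088]]
[0.48281744 0.13393195 0.088     ]
```

View pics/c8.png

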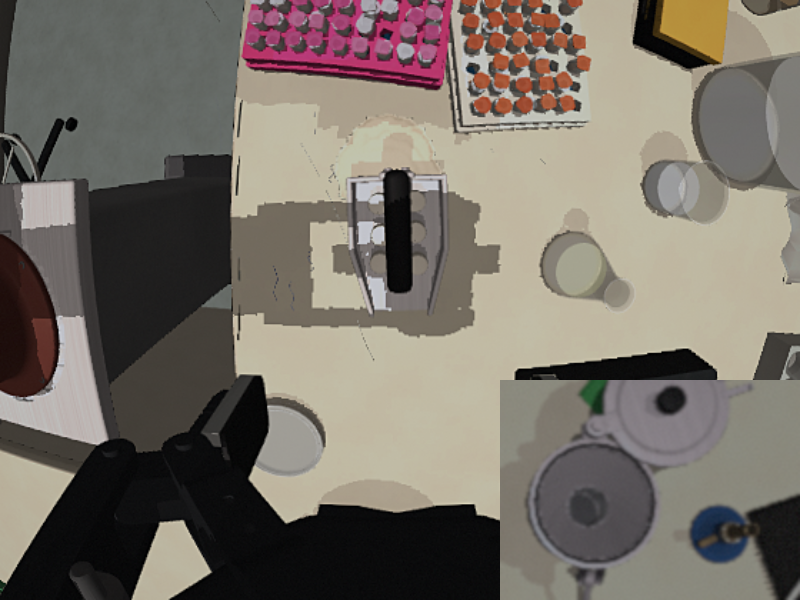

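The wrist view shows the scoop bar running from (398,170) to (398,292) with the pieces in the pan. The top inset shows the mouth fully open and the lid aside. Now I grip the bar.

```bash
python3 -m pendant '{"linear":[[0,-1,4],[0,-1,8],[0,-1,12],[0,-1,15],[0,-1,17],[0,-1,18.4],[0,-1,18.4],[0,-1,18.4],[0,-1,18.4],[0,-1,18.4]],"rotation":[[0,0,-0.7],[0,0,-0.7],[0,0,-0.7],[0,0,-0.7],[0,0,-0.7],[0,0,-0.7],[0,0,-0.7],[0,0,-0.7],[0,0,-0.7],[0,0,-0.7]],"grip":[0,0,0,0,0,0,0,0,0,0]}' && python3 -m pendant '{"linear":[[0,0,0],[0,0,0],[0,0,0],[0,0,0],[0,0,0],[0,0,0],[0,0,0],[0,0,0],[0,0,0],[0,0,0]],"rotation":[[0,0,0],[0,0,0],[0,0,0],[0,0,0],[0,0,0],[0,0,0],[0,0,0],[0,0,0],[0,0,0],[0,0,0]],"grip":[1,1,1,1,1,1,1,1,1,1]}'
```

```text
time: 19.87
tool_pos: [0.4824, 0.118, 0.069]
tool_rot: [-0.0, 0.999, 0.044, 0.002]
contact_force: [0.0, 0.0, 0.4]
gripper_width: 1.0
time: 20.7
tool_pos: [0.4812, 0.1179, 0.0674]
tool_rot: [0.0, 0.999, 0.044, 0.0]
contact_force: [0.9, -0.3, 2.5]
gripper_width: 0.193
```

The bar is gripped (0.19, about 18 mm). I lift gently, tilting back a little so nothing slides.

```bash
python3 -m pendant '{"linear":[[0,0,-0.4],[0,0,-1.2],[0,0,-2.4],[0,0,-4],[0,0,-6],[0,0,-8],[0,0,-10],[0,0,-12],[0,0,-14],[0,0,-15.5]],"rotation":[[0,0,0],[0,0,0],[-1,0,0],[-2,0,0],[-3,0,0],[-4,0,0],[-5,0,0],[-6,0,0],[-7,0,0],[-8,0,0]],"grip":[1,1,1,1,1,1,1,1,1,1]}'
python3 - <<'E'
from h import *
g=manip.grab_frame("scene");cv2.imwrite("pics/s9.png",g[...,::-1])
print(pose()[0],manip.state()["contact_force"]); d=np.radians(-85)
A=np.array([.485,-.290]); D=np.array([np.cos(d),np.sin(d)]); lip=A-.03*D; t=lip-.070*D
print(t); plan([*t,.279],down(np.radians(5)))
E
```

```text
time: 21.53
tool_pos: [0.4813, 0.1182, 0.2251]
tool_rot: [0.07, 0.997, 0.043, 0.004]
contact_force: [0.5, -0.0, -1.5]
gripper_width: 0.194
[0.48274576 0.11872743 0.2282843 ] [ 0.98895247  0.83132589 -0.29576391]
[ 0.47628443 -0.19038053]
lin cm [-3.31 31.15 -0.74]
rot deg [ 8.06 -0.45 -0.  ]
```

```bash
python3 -m pendant '{"linear":[[0,0.4,0],[-0.2,1.6,0],[-0.4,3.6,-0.1],[-0.7,6.2,-0.1],[-1,9.2,-0.2],[-1.3,12.2,-0.3],[-1.6,15.2,-0.4],[-1.9,18.2,-0.4],[-2.2,21.2,-0.5],[-2.5,24,-0.6]],"rotation":[[0,0,0],[0,0,0],[0,0,0],[0,0,0],[0,0,0],[0,0,0],[0,0,0],[0,0,0],[0,0,0],[0,0,0]],"grip":[1,1,1,1,1,1,1,1,1,1]}' && python3 -m pendant '{"linear":[[-0.3,2.4,-0.1],[-0.5,4.2,-0.1],[-0.6,5.4,-0.1],[-0.7,6.2,-0.1],[-0.8,6.7,-0.1],[-0.8,7,-0.1],[-0.8,7,-0.1],[-0.8,7,-0.1],[-0.8,7,-0.1],[-0.8,7,-0.1]],"rotation":[[0,0,0],[0,0,0],[0,0,0],[0,0,0],[0,0,0],[0,0,0],[0,0,0],[0,0,0],[0,0,0],[0,0,0]],"grip":[1,1,1,1,1,1,1,1,1,1]}'
python3 - <<'E'
from h import *
print(pose()[0],manip.state()["contact_force"],manip.state()["joint_pos"].round(2));plan([.4763,-.1904,.279],down(np.radians(5)))
s=cv2.cvtColor(manip.grab_frame("scene"),4);cv2.imwrite("pics/s10.png",s)
t=cv2.cvtColor(manip.grab_frame("top"),4);cv2.imwrite("pics/t10.png",t)
o=np.zeros((600,800,3),np.uint8);o[:,:400]=cv2.resize(s[90:270,260:380],(400,600));o[:,400:]=cv2.resize(t[140:290,280:380],(400,600));cv2.imwrite("pics/c10.png",o)
E
```

```text
time: 22.42
tool_pos: [0.475, -0.1225, 0.2597]
tool_rot: [0.069, 0.997, 0.043, 0.001]
contact_force: [0.9, -0.1, -2.5]
gripper_width: 0.191
time: 23.25
tool_pos: [0.4749, -0.1891, 0.2721]
tool_rot: [0.07, 0.997, 0.044, 0.003]
contact_force: [0.5, 0.4, -1.7]
gripper_width: 0.191
[ 0.47490627 -0.18914338  0.27210074] [ 0.45985685  0.35109921 -1.71721424] [-0.46 -0.29  1.85 -0.12  1.5  -0.54]
lin cm [ 0.13  0.23 -0.66]
rot deg [ 7.99 -0.    0.08]
```

View pics/c10.png

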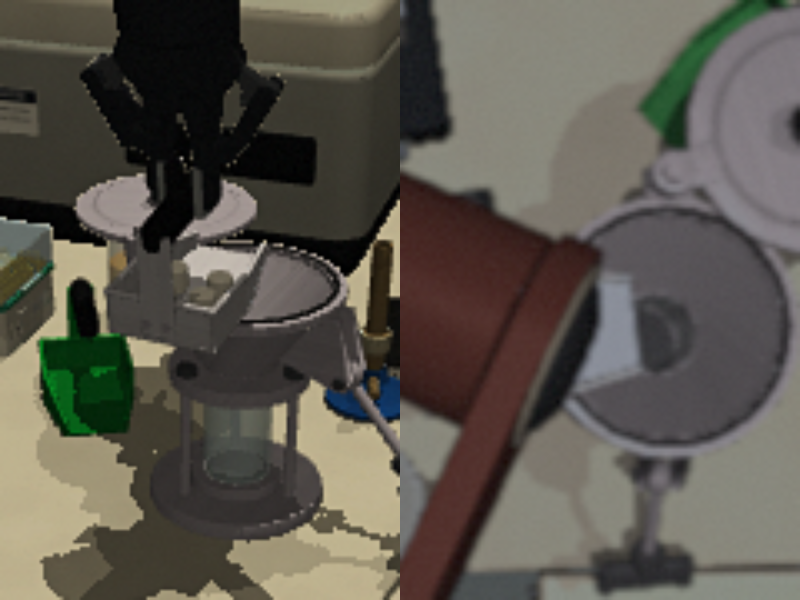

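The scoop with all its pieces is over the near side of the mouth. In the top crop the lip edge is at x=640 and the tube centre at about (670,330), so it is centred sideways. Now I tilt slowly about the lip.

```bash
python3 -m pendant '{"linear":[[0.46,0.46,-0.4],[0.1,0.96,-0.7],[0.1,1.48,-1.0],[0.1,2.04,-1.3],[0.1,2.61,-1.5],[0.1,2.9,-1.6],[0.1,2.9,-1.6],[0.1,3.2,-1.6],[0.1,3.2,-1.5],[0.1,3.5,-1.5]],"rotation":[[4,0,0],[8,0,0],[12,0,0],[16,0,0],[20,0,0],[22,0,0],[22,0,0],[24,0,0],[24,0,0],[26,0,0]],"grip":[1,1,1,1,1,1,1,1,1,1]}' && python3 -m pendant '{"linear":[[0,0,0],[0,0.2,-0.2],[0,0.2,-0.2],[0,0.5,-0.5],[0,0.5,-0.5],[0,0.7,-0.7],[0,0.7,-0.7],[0,1,-0.9],[0,1,-0.9],[0,1.2,-1.1]],"rotation":[[0,0,0],[2,0,0],[2,0,0],[4,0,0],[4,0,0],[6,0,0],[6,0,0],[8,0,0],[8,0,0],[10,0,0]],"grip":[1,1,1,1,1,1,1,1,1,1]}'
python3 - <<'E'
from h import *
p,r=pose();print("lip",p+r.apply([0,.07,.064]),"tilt",r.as_matrix()[:,2])
t=manip.grab_frame("scene");cv2.imwrite("pics/s11.png",t[...,::-1])
x=t[130:215,280:360].astype(int);
E
```

```text
time: 24.18
tool_pos: [0.4787, -0.2208, 0.2921]
tool_rot: [-0.157, 0.987, 0.044, -0.007]
contact_force: [0.0, -0.0, -2.1]
gripper_width: 0.195
time: 25.02
tool_pos: [0.4801, -0.2365, 0.2992]
tool_rot: [-0.242, 0.969, 0.043, -0.01]
contact_force: [0.5, -0.1, -0.9]
gripper_width: 0.196
lip [ 0.48289984 -0.26802137  0.20976313] tilt [-0.04096024  0.46894215 -0.88227859]
```

```bash
python3 -m pendant '{"linear":[[0,0.2,-0.2],[0,0.5,-0.5],[0,0.7,-0.7],[0,1,-0.9],[0,1.2,-1.1],[0,1.5,-1.3],[0,1.8,-1.5],[0,2,-1.7],[0,2.3,-1.8],[0,2.6,-2]],"rotation":[[2,0,0],[4,0,0],[6,0,0],[8,0,0],[10,0,0],[12,0,0],[14,0,0],[16,0,0],[18,0,0],[20,0,0]],"grip":[1,1,1,1,1,1,1,1,1,1]}' && python3 -m pendant '{"linear":[[0,0.2,-0.2],[0,0.2,-0.2],[0,0.2,-0.2],[0,0.2,-0.2],[0,0.2,-0.2],[0,0.2,-0.2],[0,0.2,-0.2],[0,0.2,-0.2],[0,0.2,-0.2],[0,0.2,-0.2]],"rotation":[[2,0,0],[2,0,0],[2,0,0],[2,0,0],[2,0,0],[2,0,0],[2,0,0],[2,0,0],[2,0,0],[2,0,0]],"grip":[1,1,1,1,1,1,1,1,1,1]}'
python3 - <<'E'
from h import *
p,r=pose();print("lip",p+r.apply([0,.07,.064]),"tilt",np.degrees(np.arccos(-r.as_matrix()[2,2])),manip.state()["joint_pos"].round(2))
s=cv2.cvtColor(manip.grab_frame("scene"),4);cv2.imwrite("pics/s12.png",s);t=cv2.cvtColor(manip.grab_frame("top"),4);cv2.imwrite("pics/t12.png",t)
a=cv2.imread("pics/s10.png")
# white pixels (pieces) by area: tube region and scoop/funnel region
for im in (a,s):
    h=cv2.cvtColor(im,cv2.COLOR_BGR2HSV)
    m=(im.min(2)>110)&(h[...,1]<60)
    print("tube",m[205:245,315:345].sum(), "tube mean",im[205:245,318:342].mean().round(1))
E
```

```text
time: 25.9
tool_pos: [0.4828, -0.2695, 0.304]
tool_rot: [-0.408, 0.912, 0.04, -0.018]
contact_force: [0.3, -0.7, -1.0]
gripper_width: 0.194
time: 26.73
tool_pos: [0.483, -0.2719, 0.3041]
tool_rot: [-0.422, 0.905, 0.04, -0.018]
contact_force: [0.3, 0.2, -2.2]
gripper_width: 0.194
lip [ 0.48266973 -0.26789597  0.20932608] tilt 49.98628731124783 [-0.88  0.24  1.44  0.55  2.16 -0.83]
tube 0 tube mean 62.8
tube 27 tube mean 75.1
```

Run:
```python
from h import *
plan([.481,-.200,.34],down(np.radians(5)))
```

```text
lin cm [ 0.43 -7.38  3.19]
rot deg [-5.e+01  0.e+00  1.e-02]
```

```bash
python3 -m pendant '{"linear":[[0,-0.8,0.3],[0.1,-1.6,0.7],[0.1,-2.4,1],[0.2,-3.2,1.4],[0.2,-4,1.7],[0.3,-4.8,2],[0.3,-5.6,2.4],[0.4,-6.4,2.8],[0.4,-7.2,3.1],[0.4,-7.4,3.2]],"rotation":[[-5,0,0],[-10,0,0],[-15,0,0],[-20,0,0],[-25,0,0],[-30,0,0],[-35,0,0],[-40,0,0],[-45,0,0],[-50,0,0]],"grip":[1,1,1,1,1,1,1,1,1,1]}'
python3 - <<'E'
from h import *
plan([.4812,.1179,.20],down(np.radians(5)))
E
```

```text
time: 27.67
tool_pos: [0.4807, -0.1989, 0.3418]
tool_rot: [0.002, 0.999, 0.044, 0.001]
contact_force: [0.8, 1.0, -1.7]
gripper_width: 0.197
lin cm [  2.81 -31.61  14.06]
rot deg [ 0.23 -0.13  0.05]
```

```bash
python3 -m pendant '{"linear":[[0.1,-1,0],[0.3,-3,0],[0.5,-6,0],[0.8,-9,1],[1.1,-12,2],[1.4,-15.5,3],[1.7,-19,5],[2,-22,7],[2.2,-25,9],[2.5,-28,11]],"rotation":[[0,0,0],[0,0,0],[0,0,0],[0,0,0],[0,0,0],[0,0,0],[0,0,0],[0,0,0],[0,0,0],[0,0,0]],"grip":[1,1,1,1,1,1,1,1,1,1]}'
python3 - <<'E'
from h import *
c=manip.calibration("wrist")
s=cv2.cvtColor(manip.grab_frame("scene"),4);cv2.imwrite("pics/s13.png",s);t=cv2.cvtColor(manip.grab_frame("top"),4);cv2.imwrite("pics/t13.png",t)
plan([.4812,.1179,.0685],down(np.radians(5)))
o=np.zeros((600,800,3),np.uint8)
def put(im,r,c,x,y,w,h): o[y:y+h,x:x+w]=cv2.resize(im[r[0]:r[1],c[0]:c[1]],(w,h),interpolation=cv2.INTER_CUBIC)
put(s,(170,250),(295,365),0,0,350,400)      # column in scene
put(t,(185,255),(312,382),350,0,400,400)    # mouth from above
u,v=proj("scene",[.483,.05,.15]).astype(int);print(u,v)
put(s,(max(v-40,0),max(v-40,0)+80),(u-60,u+60),0,400,300,200)
put(t,(180,270),(130,290),300,400,355,200)
cv2.imwrite("pics/c13.png",o)
E
```

```text
time: 28.5
tool_pos: [0.4802, 0.0831, 0.2287]
tool_rot: [-0.001, 0.999, 0.043, -0.001]
contact_force: [0.6, -0.6, -1.2]
gripper_width: 0.191
lin cm [ 0.8  -3.18 15.65]
rot deg [-0.26  0.61  0.26]
251 254
```

View pics/c13.png

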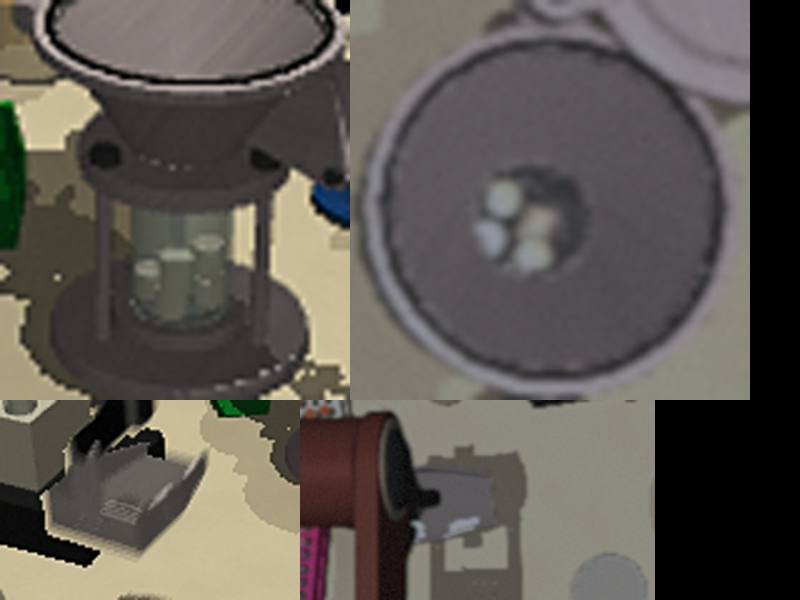

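The tube holds the stacked white pieces (several in two layers), and the funnel and scoop pan are empty. Now I set the scoop down.

```bash
python3 -m pendant '{"linear":[[0.3,-1.5,1],[0.3,-3,3],[0.3,-3.6,6],[0.3,-3.6,9],[0.3,-3.6,11],[0.3,-3.6,12.5],[0.3,-3.6,13.5],[0.3,-3.6,14],[0.3,-3.6,14],[0.3,-3.6,14]],"rotation":[[0,0,0],[0,0,0],[0,0,0],[0,0,0],[0,0,0],[0,0,0],[0,0,0],[0,0,0],[0,0,0],[0,0,0]],"grip":[1,1,1,1,1,1,1,1,1,1]}'
python3 - <<'E'
from h import *
plan([.4812,.1179,.0685],down(np.radians(5)));print(manip.state()["contact_force"])
E
```

```text
time: 29.43
tool_pos: [0.4817, 0.1172, 0.091]
tool_rot: [-0.0, 0.999, 0.043, 0.0]
contact_force: [-0.3, -0.7, -1.2]
gripper_width: 0.196
lin cm [-0.04 -0.07  2.25]
rot deg [-0.02 -0.05 -0.03]
[-0.3399316  -0.66760652 -1.2479216 ]
```

```bash
python3 -m pendant '{"linear":[[0,0,0.5],[0,0,1],[0,0,1.4],[0,0,1.8],[0,0,2.0],[0,0,2.1],[0,0,2.2],[0,0,2.25],[0,0,2.3],[0,0,2.3]],"rotation":[[0,0,0],[0,0,0],[0,0,0],[0,0,0],[0,0,0],[0,0,0],[0,0,0],[0,0,0],[0,0,0],[0,0,0]],"grip":[1,1,1,1,1,1,1,1,1,1]}'
```

```text
time: 30.27
tool_pos: [0.4812, 0.1174, 0.0674]
tool_rot: [-0.0, 0.999, 0.044, 0.0]
contact_force: [-0.3, -0.9, -1.3]
gripper_width: 0.19
```

```bash
python3 -m pendant '{"linear":[[0,0,0.05],[0,0,0.1],[0,0,0.15],[0,0,0.15],[0,0,0.15],[0,0,0.15],[0,0,0.15],[0,0,0.15],[0,0,0.15],[0,0,0.15]],"rotation":[[0,0,0],[0,0,0],[0,0,0],[0,0,0],[0,0,0],[0,0,0],[0,0,0],[0,0,0],[0,0,0],[0,0,0]],"grip":[1,1,1,1,1,1,1,1,1,1]}'
```

```text
time: 31.1
tool_pos: [0.4817, 0.1175, 0.0674]
tool_rot: [0.0, 0.999, 0.044, 0.0]
contact_force: [-4.3, -0.9, 7.7]
gripper_width: 0.195
```

Contact with the bench (force up to +7.7 N, and the TCP stopped descending). I release slowly and lift straight up.

```bash
python3 -m pendant '{"linear":[[0,0,-0.1],[0,0,-0.1],[0,0,-0.1],[0,0,-0.1],[0,0,-0.1],[0,0,-0.1],[0,0,-0.1],[0,0,-0.1],[0,0,-0.1],[0,0,-0.1]],"rotation":[[0,0,0],[0,0,0],[0,0,0],[0,0,0],[0,0,0],[0,0,0],[0,0,0],[0,0,0],[0,0,0],[0,0,0]],"grip":[0.7,0.6,0.5,0.4,0.2,0,0,0,0,0]}' && python3 -m pendant '{"linear":[[0,0,-1],[0,0,-3],[0,0,-6],[0,0,-9],[0,0,-12],[0,0,-15],[0,0,-18],[0,0,-20],[0,0,-20],[0,0,-20]],"rotation":[[0,0,0],[0,0,0],[0,0,0],[0,0,0],[0,0,0],[0,0,0],[0,0,0],[0,0,0],[0,0,0],[0,0,0]],"grip":[0,0,0,0,0,0,0,0,0,0]}'
python3 - <<'E'
from h import *
a=cv2.imread("pics/s5.png").astype(int);s=cv2.cvtColor(manip.grab_frame("scene"),4);cv2.imwrite("pics/s14.png",s)
w=cv2.cvtColor(manip.grab_frame("wrist"),4);cv2.imwrite("pics/w14.png",w)
d=np.abs(a-s).max(2)
for nm,b in [("flask",(260,310,160,200)),("petri",(270,305,310,358)),("burner",(165,220,368,390)),("scoop",(285,360,195,270))]: print(nm,"mean diff",d[b[0]:b[1],b[2]:b[3]].mean().round(2),"frac>40",(d[b[0]:b[1],b[2]:b[3]]>40).mean().round(3))
# handle rect in scene now vs. start
g=(s[285:330,205:250].max(2)<45).astype(np.uint8);pts=np.argwhere(g)[:,::-1].astype(np.float32)+[205,285]
print(cv2.minAreaRect(pts.astype(np.float32)),manip.state()["contact_force"])
# tube pixels brightness and white blobs in wide bench areas
pts=[[.483,.117,.085],[.4889,.0475,.003]];print([proj("scene",p).round(0) for p in pts])
E
```

```text
time: 31.93
tool_pos: [0.481, 0.1174, 0.0666]
tool_rot: [0.0, 0.999, 0.044, -0.0]
contact_force: [0.9, -0.6, 0.7]
gripper_width: 1.0
time: 32.77
tool_pos: [0.4817, 0.1175, 0.2687]
tool_rot: [-0.0, 0.999, 0.044, 0.002]
contact_force: [-0.1, -0.1, 0.6]
gripper_width: 0.994
flask mean diff 18.36 frac>40 0.0
petri mean diff 28.95 frac>40 0.154
burner mean diff 14.74 frac>40 0.026
scoop mean diff 38.65 frac>40 0.216
((228.73013305664062, 307.2137145996094), (12.038749694824219, 41.821571350097656), 42.87890625) [-0.14778045 -0.6846432  -0.87751143]
[array([233., 300.]), array([254., 311.])]
```

Run:
```python
from h import *
def e(f): g=cv2.imread(f,0); return cv2.magnitude(cv2.Sobel(g,5,1,0),cv2.Sobel(g,5,0,1))
A,B=e("pics/scene0.png"),e("pics/s14.png")
for nm,(y0,y1,x0,x1) in [("flask",(258,312,158,202)),("petri",(270,305,308,358)),("burner foot",(198,220,355,388)),("bystander ref bottle",(200,330,0,100)),("scoop",(285,360,195,270))]:
    t=A[y0:y1,x0:x1];r=cv2.matchTemplate(B[y0-6:y1+6,x0-6:x1+6],t,cv2.TM_CCOEFF_NORMED);_,m,_,l=cv2.minMaxLoc(r);print(nm,"shift",l[0]-6,l[1]-6,"score",round(m,2))
```

```text
flask shift 0 0 score 1.0
petri shift 0 0 score 1.0
burner foot shift 0 0 score 0.67Traceback (most recent call last):
  File "<stdin>", line 5, in <module>
cv2.error: OpenCV(4.12.0) /io/opencv/modules/imgproc/src/templmatch.cpp:1179: error: (-215:Assertion failed) _img.size().height <= _templ.size().height && _img.size().width <= _templ.size().width in function 'matchTemplate'
```

The flask, petri dish and burner show no shift, and the scoop bar lies exactly where it started. The gripper is clear, so I hand in.

```bash
python3 -c "
from plant import manip
print(manip.job_done(), manip.state()['time'])"
```

```text
the job is handed in; nothing more can be done
the job is handed in; nothing more can be done
```

The column is charged and the job is handed in, at about 33 s of the 70 s allowed. I loosened the wing nut about 70°, swung the bolt out so it hangs, and turned the lid about 107° (1.87 rad) aside. I then poured the pieces, set the scoop back upright on its original spot and left the head open.

**Last checks**
- **Pieces:** the picture after pouring showed white pieces stacked in the glass tube, with the funnel and the scoop pan empty. Four to five could be told apart in the stack; I did not count all six separately. I saw none in the funnel, in the scoop or on the bench around them.
- **Scoop:** the handle's outline matches its starting position to within about half a pixel.
- **Bystanders:** the flask and petri dish show no shift (match score 1.0). The burner's foot also shows no shift, but its score was only 0.67, perhaps because the hanging bolt and shadows changed the view there. That script then stopped on an error, so its edge comparison of the scoop did not run; the handle outline stands in for it.

**What went wrong on the way:** the first lid swing passed over the knob without moving it, and a second attempt to grip it closed on air. The fingertips were about 25 mm higher than the stated reach suggested. Gripping about 12 mm lower held the knob firmly.

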